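Lock the knife box with its spring-catch bolt

TASK

Lock the blue knife box on the leather bench: with one fingertip press the yellow spring catch down and keep it down while the other fingertip pushes the red tab, sliding the bolt fully home into its keeper; then let go so that the catch springs back up behind the bolt. Push only, do not grasp or lift anything, and leave the other things on the bench and on the box where they are.

Things in the scene. Friction and masses are not known exactly. Their poses are not given: they have to be found in the camera images.
- knife_box: Blue steel knife box fixed to the bench, 206 x 320 mm (own x, y), lid top 78 mm above the bench. Origin: centre of its underside. Front faces own -x (towards the robot, turned by its yaw); the bolt slides along own +y. Bolt bar along y at x = 5 mm, top 24 mm above the lid; straps over it at y = -80 and 62 mm, 28 above the lid; catch housing below the plate, 24 above the lid.
- catch_top (a point): Centre of the top of the yellow catch plate, 28 mm (box x) by 96 mm (box y), at box x = -53, y = -20 mm; level, 124 mm above the bench when up; moves down with the plate. Any point of it may be pressed, and a fingertip can slide along it while pressing.
- catch (a joint): Travel of the catch straight down, m: 0 up, 0.009 bottom. Spring: 2.3 N to start, 6 N at the bottom; returns by itself. From 0.0055 down its tooth clears the lugs on the bolt's side; higher up it stops the bolt after at most 3 mm, and again in the gaps between the three lugs, so keep it down all the way. It comes up freely again with the bolt past 0.038.
- bolt_tab (a point): Centre of the top edge of the red upright tab on the bolt, 34 mm wide (box x), 8 mm thick (box y), 145 mm above the bench (lower edge at 101). At box x = 6 mm, y = -30 mm plus the bolt's travel: 59 mm in box x from the plate's centre line, and 21 mm higher than the plate when up. Push on its -y face.
- keeper (a point): Centre of the top of the dark steel keeper on the box that receives the bolt: 44 x 36 mm (box x, y), 109 mm above the bench, at box x = 5, y = 118 mm.
- bolt (a joint): Travel of the bolt along the box's +y, m: starts at 0 to 0.003 (open), 0.040 fully home in the keeper. Slides with about 2 N of friction, plus a little drag, and stays where it is left.
- mallet: Wooden mallet lying beside the box (head 55 mm diameter, 85 long; handle 200 mm along its +x). Origin under the head. Bystander.
- awl: Awl with dark wooden handle, about 140 mm long in all, lying in front of the box. Bystander; origin near mid-length, underside.
- pricking_iron: Steel four-prong pricking iron, about 130 mm long, lying in front of the box. Bystander; origin near mid-length, underside.
- phone: Blue phone lying flat behind the box, 150 x 72 x 9 mm. Bystander; origin centre of underside.
- spool: Thread spool standing on the lid, 38 mm diameter, 55 mm high (top 133 mm above the bench). Bystander; origin centre of underside.
- tub: Small white lidded tub standing on the lid, 44 mm diameter, 36 mm high. Bystander; origin centre of underside.
- dye_bottle: Amber bottle standing at the keeper end of the box, 52 mm diameter, 115 mm high. Bystander; origin centre of underside.

How it is judged:
By the outcome, as a careful person would: the job done as asked, in the order asked, and still so for the second after the job is handed in, with the robot touching nothing.
It also fails if it takes over 32 s, if anything falls off the work surface, if the arm or the gripper's body presses on something with over 40 N, if the wrist force passes 120 N, or if a joint passes its speed limit or range.

ROBOT

A 6-joint arm with a two-finger parallel gripper is mounted at the origin on the work surface. World frame = base frame: x ahead of the robot, y to its left, z up, the work surface at z = 0. Lengths are in mm, angles in rad, forces in N, time in s.
With the tool pointing down it reaches from about 275 to 750 mm from the base axis. Payload 10.2 kg.
Tool frame: the origin (TCP) lies midway between the tips of the shut fingers; the grasp point (between the pads) lies 19 mm behind it; z points along the fingers, y is the line along which they close (so a half turn about z gives the same grasp; the last joint's range is limited). The gripper opens to 85 mm and grips with 20 to 120 N. Pads are 22 mm wide; open, the fingers measure 114 mm over their backs; the gripper's body (76 mm by 85 mm) begins 54 mm behind the grasp point. The pads swing forward as they close: fully open they stand 13 mm farther back than shut.
Start: joints at [1.055, 0.313, 1.498, -0, 1.331, -0.223], TCP at [151.546, 502.658, 231.294] pointing down, gripper open.
Joint ranges: [-2.94, 2.94], [-0.97, 2.17], [0.19, 2.56], [-1.23, 4.37], [0.02, 3.11], [-2.88, 2.88]. Speed limits (rad/s): [2.39, 2.39, 3.01, 3.14, 3.14, 3.14].

INTERFACE

Orientations are given as a unit quaternion [w, x, y, z].
In Python, from rig import ctrl gives the robot as it stands.
- The arm moves only by the tool send_rows, never from a script. Its argument "targets" is a list of rows, each an object with "offset": the shift along the world's x, y, z in cm, a list of three; "spin": the turn about the world's z in rad. A call has 1 to 8 rows; each row is the pose to reach, as a shift and turn from the pose commanded when the call began; what a row does not reach only later rows make up. A row lasts 1/12 s, in which the tool goes at most 41.7 mm and 7.16 degrees, less where a joint would pass 70% of its speed; a pose out of reach is approached as far as the arm can. A call with a gripper value outside its range is refused whole. "grip" is the opening, from 0 (shut) to 1 (fully open), set as the call begins (left out, the last holds). The fingers move at their own pace and stop on an object; "squeeze" is the grip in N (left out, the last holds). Time passes only in rows, so rows that repeat a pose let the fingers close. It gives the time, the measured TCP pose, the force, the opening and the grip force at its end, in the units of the state.
- ctrl.sense(): the state, without advancing time (a new reading comes with each control period).
- ctrl.capture(name): name is "scene" or "top" or "wrist"; returns (picture, depth): 400x640x3 uint8, red, green, blue; 400x640 float32, mm along the optical axis (not along the pixel's ray), 0 where there is no reading.
- ctrl.calibration(name): a dict with "fx", "fy", "cx", "cy" (pixels), "view" (4x4, takes a point from world to camera coordinates); the wrist camera has in their place "mount" (4x4, takes a point from camera to tool coordinates, whose origin is the TCP and whose axes are the flange's). Camera axes: x right, y down, z forward; pixel columns grow to the right and rows downward; lengths in mm; the calibration is good to about 2 mm. A picture is of the moment at which its call begins: read the wrist's pose just before it. calibration takes no time and is no camera call.
- ctrl.finish_job(): hands the job in; it is judged then, once.
Trained networks look in the newest picture that a camera, given by its name, has taken for a name from the list of things; names that differ only in an ending like _2 or _b are one class to them, and where a whole thing is asked for, a point or a joint stands for the part that bears it (a point fixed in the world has none). Each returns a list of dicts, best first, with "conf" (0 to 1); they miss things now and then, are a little off and sometimes report something else, mostly with a low value. They report only what shows in the picture. A call takes as long as a camera call.
- ctrl.search_frame(camera, query): "box" ([left, top, right, bottom] in pixels, round what is visible of it).
- ctrl.place_of(camera, query): "uv" ([column, row] in pixels: a listed point, or the origin of a listed thing).
The state is a dict: "time_s": time; "joints": joint angles; "dq": joint speeds; "tau": joint torques, N m; "eef_pos": TCP position; "ee_rot": TCP orientation; "force": force on the tool from outside, world axes, zero at the start; "wrist_torque": the same for the moment, N m; "grip_width": opening from 0.0 (shut) to 1.0 (fully open); "grip_force": force on a finger pad.
Only numpy, scipy, OpenCV 4.12 (cv2) and the standard library are available. Lean on these libraries where they do the work, as an engineer would, in place of code of your own. Each camera call takes 0.05 s, during which the arm holds its last target. There are 200 camera calls.

## Working session

There is one attempt and no reset: what is moved stays moved. The work goes in short steps, Python scripts to look and compute and a tool call to move; the robot and the scene stay as the last step left them, time stands still between calls to the robot, and variables do not carry over. Pictures are saved under pics/ and viewed, at most 10 in all, crops included, and the job is handed in when it is done.

Besides the shell and the picture viewer there is one more tool, called by a JSON object that holds its "method" and its "body". send_rows: Moves the arm, as the interface text tells. Its arguments: {"type":"object","properties":{"targets":{"type":"array"},"grip":{"type":"number"},"squeeze":{"type":"number"}},"required":["targets"]}

```bash
mkdir -p pics
cat > h.py <<'E'
import numpy as np, cv2
from rig import ctrl
from scipy.spatial.transform import Rotation as R
def pix2w(name,uv,depth,st=None):
    c=ctrl.calibration(name); u,v=uv
    ui,vi=int(round(u)),int(round(v))
    p=depth[max(0,vi-1):vi+2,max(0,ui-1):ui+2]; p=p[p>0]
    if len(p)==0: return None
    d=np.median(p)
    pc=np.array([(u-c['cx'])/c['fx']*d,(v-c['cy'])/c['fy']*d,d,1])
    if name=='wrist':
        w=st['ee_rot']; M=np.eye(4); M[:3,:3]=R.from_quat([w[1],w[2],w[3],w[0]]).as_matrix(); M[:3,3]=st['eef_pos']
        return (M@np.array(c['mount'])@pc)[:3]
    return (np.linalg.inv(np.array(c['view']))@pc)[:3]
def rayz(name,uv,z):
    c=ctrl.calibration(name); T=np.linalg.inv(np.array(c['view']))
    d=T[:3,:3]@np.array([(uv[0]-c['cx'])/c['fx'],(uv[1]-c['cy'])/c['fy'],1]); o=T[:3,3]
    return o+d*(z-o[2])/d[2]
E
python3 - <<'E'
from h import *
np.set_printoptions(precision=1,suppress=True)
st=ctrl.sense(); print(st['time_s'],st['eef_pos'],st['ee_rot'],st['grip_width'])
zs=dict(catch_top=124,bolt_tab=145,keeper=109,knife_box=0,spool=78,tub=78,dye_bottle=0)
ims=[]
for n in('top','scene'):
    im,d=ctrl.capture(n); cv2.imwrite(f'pics/{n}.png',im[:,:,::-1]); np.save(f'{n}_d.npy',d)
    for q in zs:
        for r in ctrl.place_of(n,q)[:2]:
            print(n,q,round(r['conf'],2),np.array(r['uv']),rayz(n,r['uv'],zs[q]),pix2w(n,r['uv'],d))
E
```

```text
0.0 [151.4 502.4 230.7] [-0.   0.1  1.  -0. ] 0.9989517831246499
top bolt_tab 0.61 [300.4 201.3] [544.1  48.3 145. ] [546.   48.9 106.3]
top keeper 0.79 [241.1 180.1] [595.4 188.4 109. ] [595.2 188.  111.8]
top knife_box 0.85 [291.5 206.8] [537.   73.3   0. ] [534.   70.7  80.1]
top spool 0.61 [344.6 192.5] [569.1 -57.9  78. ] [565.3 -53.5 134.4]
top tub 0.69 [317.9 188.1] [579.6   7.   78. ] [576.7   7.8 115.9]
top dye_bottle 0.71 [219.4 155.1] [670.  259.7   0. ] [657.8 244.3  84.7]
top dye_bottle 0.54 [316.2 142.2] [705.2  10.    0. ] [703.3  10.2  11. ]
scene catch_top 0.81 [358.7 202.4] [494.9  73.7 124. ] [494.3  73.  123. ]
scene catch_top 0.39 [311.1 211. ] [608.8  35.9 124. ] [599.6  20.1 103. ]
scene bolt_tab 0.6 [338.  196.8] [539.2  47.1 145. ] [538.1  45.6 143. ]
scene keeper 0.92 [352.1 255. ] [591.7 185.3 109. ] [591.8 185.4 109.2]
scene knife_box 0.59 [341.  243.9] [547.  82.   0.] [585.9 133.6  87.2]
scene knife_box 0.46 [275.5 247.8] [698.7   2.4   0. ] [701.4   9.2  10. ]
scene spool 0.86 [307.6 189.3] [556.7 -69.8  78. ] [569.5 -47.2 104.8]
scene tub 0.8 [315.4 209.9] [577.4   4.   78. ] [589.9  24.8 105.8]
scene dye_bottle 0.78 [338.8 319.8] [670.3 256.3   0. ] [686.6 277.2  53.5]
```

View pics/top.png

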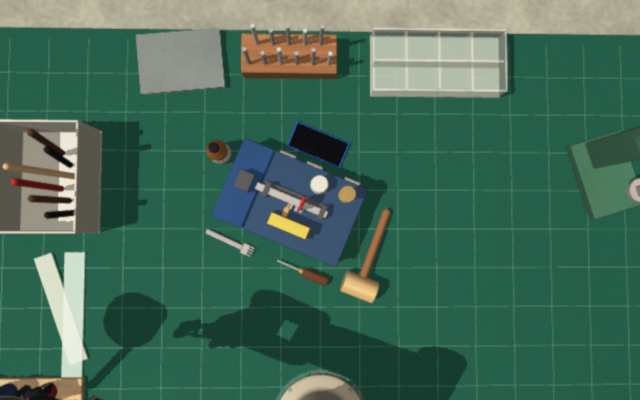

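View pics/scene.png

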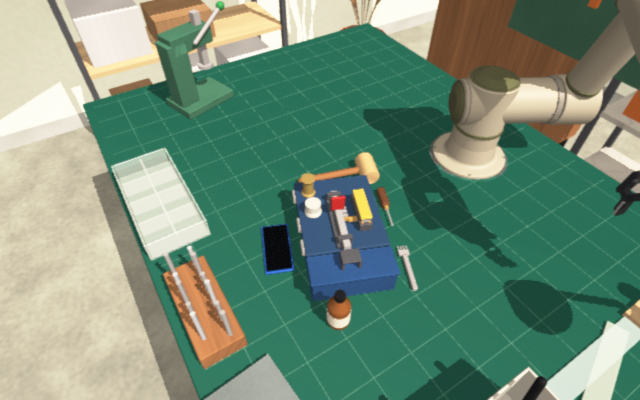

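The views agree: box yaw is about -0.36 rad, with the yellow plate at top-view (288,225), the red tab at (302,203) and the keeper at (243,181). The bottle is at (218,150), and the tub and spool sit on the +x side of the lid. I'll move to hover over the box and refine from the wrist camera.

{"method": "send_rows", "body": {"targets": [{"offset": [2.4, -2.8, 1], "spin": -0.11}, {"offset": [4.8, -5.6, 2], "spin": -0.22}, {"offset": [7.2, -8.4, 3], "spin": -0.33}, {"offset": [9.6, -11.2, 4], "spin": -0.44}, {"offset": [12.0, -14.0, 4], "spin": -0.55}, {"offset": [14.4, -16.8, 4], "spin": -0.66}, {"offset": [16.8, -19.6, 4], "spin": -0.77}, {"offset": [19.2, -22.4, 4], "spin": -0.88}], "grip": 0.53}}

```text
time_s: 1.47
eef_pos: [344.3, 277.1, 271.5]
ee_rot: [0.0, 0.556, 0.831, 0.0]
force: [0.3, 0.3, -0.1]
grip_width: 0.53
grip_force: 0.0
```

{"method": "send_rows", "body": {"targets": [{"offset": [2.3, -2.8, 0], "spin": -0.11}, {"offset": [4.6, -5.6, 0], "spin": -0.22}, {"offset": [6.9, -8.4, 0], "spin": -0.33}, {"offset": [9.2, -11.2, 0], "spin": -0.44}, {"offset": [11.5, -14.0, 0], "spin": -0.55}, {"offset": [13.8, -16.8, 0], "spin": -0.66}, {"offset": [15.6, -19.6, 0], "spin": -0.77}, {"offset": [16, -21, 0], "spin": -0.85}]}}

```text
time_s: 2.13
eef_pos: [505.4, 65.6, 270.8]
ee_rot: [0.0, 0.85, 0.527, -0.0]
force: [0.3, 1.1, -0.9]
grip_width: 0.53
grip_force: 0.0
```

```bash
cat >> h.py <<'E'
np.set_printoptions(precision=2,suppress=True)
def tool(st):
    w=st['ee_rot']; return R.from_quat([w[1],w[2],w[3],w[0]]).as_matrix()
def wray(c,st,uv,z):
    M=np.eye(4); M[:3,:3]=tool(st); M[:3,3]=st['eef_pos']; T=M@np.array(c['mount'])
    d=T[:3,:3]@np.array([(uv[0]-c['cx'])/c['fx'],(uv[1]-c['cy'])/c['fy'],1]); o=T[:3,3]
    return o+d*(z-o[2])/d[2]
E
python3 - <<'E'
from h import *
st=ctrl.sense(); print(st['time_s'],np.array(st['eef_pos']),tool(st)[:,1],st['grip_width'],np.array(st['joints']),np.array(st['dq']))
c=ctrl.calibration('wrist'); print(np.array(c['mount']),c['fx'])
im,d=ctrl.capture('wrist'); cv2.imwrite('pics/w1.png',im[:,:,::-1]); np.save('w_d.npy',d)
zs=dict(catch_top=124,bolt_tab=145,keeper=109,spool=78,tub=78)
for q in zs:
    for r in ctrl.place_of('wrist',q)[:2]:
        print(q,round(r['conf'],2),np.array(r['uv']),wray(c,st,r['uv'],zs[q]),pix2w('wrist',r['uv'],d,st))
E
```

```text
2.1333 [505.38  65.56 270.78] [ 0.9  -0.44  0.  ] 0.5296395411849038 [-0.1   0.25  1.47 -0.    1.42  0.36] [-0.29  0.02 -0.02  0.01  0.02  0.62]
[[  -0.     -0.94   -0.33   85.24]
 [   1.     -0.      0.     -0.69]
 [  -0.     -0.33    0.94 -141.92]
 [   0.      0.      0.      1.  ]] 316.4733548092439
catch_top 0.56 [298.  179.2] [491.44  76.9  124.  ] [491.41  76.86 123.82]
catch_top 0.42 [265.  295.6] [399.31 -23.06 124.  ] [484.51  75.24 295.58]
bolt_tab 0.81 [359.1 192. ] [538.4   47.02 145.  ] [538.39  46.82 144.44]
keeper 0.74 [350.8  15.5] [595.05 181.16 109.  ] [595.16 181.23 108.4 ]
keeper 0.41 [470.9 131.3] [657.13  42.46 109.  ] [694.74   9.67   9.27]
spool 0.73 [407.6 187. ] [587.77   4.62  78.  ] [583.    19.18 113.38]
tub 0.6 [408.1 187.2] [588.18   4.16  78.  ] [583.36  18.79 113.44]
```

View pics/w1.png

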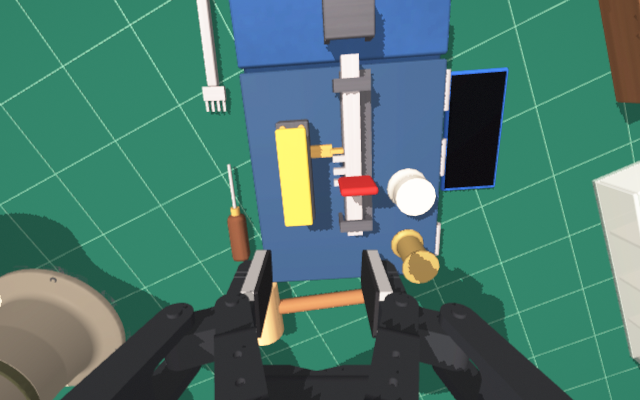

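The wrist view shows the plate centred at (295,178), the tab at (358,186), and the tub and spool to the right. I'll let the arm settle, then fit the pose from the colour and depth points.

{"method": "send_rows", "body": {"targets": [{"offset": [0, 0, 0], "spin": 0.09}, {"offset": [0, 0, 0], "spin": 0.09}, {"offset": [0, 0, 0], "spin": 0.09}, {"offset": [0, 0, 0], "spin": 0.09}]}}

```text
time_s: 2.77
eef_pos: [503.4, 69.2, 271.4]
ee_rot: [0.0, 0.823, 0.568, 0.0]
force: [-0.5, -0.3, -0.6]
grip_width: 0.529
grip_force: 0.0
```

```bash
cat >> h.py <<'E'
def cloud(d,st):
    c=ctrl.calibration('wrist'); v,u=np.mgrid[0:d.shape[0],0:d.shape[1]]
    pc=np.stack([(u-c['cx'])/c['fx']*d,(v-c['cy'])/c['fy']*d,d,np.ones_like(d)],-1)
    M=np.eye(4); M[:3,:3]=tool(st); M[:3,3]=st['eef_pos']
    return (pc@(M@np.array(c['mount'])).T)[...,:3]
def fit(mask,P,zlo,zhi):
    m=mask&(P[...,2]>zlo)&(P[...,2]<zhi); q=P[m][:,:2].astype(np.float32)
    b=cv2.boxPoints(cv2.minAreaRect(q)); e=[b[1]-b[0],b[2]-b[1]]
    return len(q),b.mean(0),np.median(q,0),np.median(P[m][:,2]),[(round(float(np.linalg.norm(x)),1),round(float(np.arctan2(x[1],x[0])),3)) for x in e]
E
python3 - <<'E'
from h import *
st=ctrl.sense(); print(st['time_s'],np.array(st['eef_pos']),tool(st)[:,1],np.abs(st['dq']).max(),np.array(st['force']))
im,d=ctrl.capture('wrist'); cv2.imwrite('pics/w2.png',im[:,:,::-1]); np.save('w_d.npy',d)
P=cloud(d,st); h=cv2.cvtColor(im,cv2.COLOR_RGB2HSV).astype(int)
sat=(h[...,1]>150)&(h[...,2]>120)
Y=sat&(abs(h[...,0]-28)<6); Rd=(h[...,1]>170)&(h[...,2]>90)&((h[...,0]<6)|(h[...,0]>174))
print('yellow',fit(Y,P,119,130)); print('red',fit(Rd,P,141,150)); print('redall',fit(Rd,P,100,150))
c=ctrl.calibration('wrist')
for q,z in dict(catch_top=124,bolt_tab=145,keeper=109).items():
    for r in ctrl.place_of('wrist',q)[:1]: print(q,round(r['conf'],2),wray(c,st,r['uv'],z))
K=(P[...,2]>106)&(P[...,2]<112)&(h[...,1]<80)&(np.arange(400)[:,None]<60)
print('keep',fit(K,P,106,112))
E
```

```text
2.7667 [503.36  69.2  271.43] [ 0.93 -0.35  0.  ] 0.005954285121777951 [-0.54 -0.3  -0.62]
yellow (98, array([488.73,  78.45], dtype=float32), array([500.37,  78.51], dtype=float32), np.float64(122.90417350712212), [(27.5, -0.409), (93.2, 1.161)])
red (266, array([538.93,  47.29], dtype=float32), array([539.23,  47.61], dtype=float32), np.float64(143.9548198672625), [(32.5, -0.4), (6.7, 1.171)])
redall (648, array([538.77,  47.43], dtype=float32), array([539.08,  49.31], dtype=float32), np.float64(135.8962837349057), [(32.9, -0.4), (6.8, 1.17)])
catch_top 0.77 [490.16  77.87 124.  ]
bolt_tab 0.78 [538.67  44.48 145.  ]
keeper 0.77 [593.58 183.88 109.  ]
keep (2341, array([594.05, 182.67], dtype=float32), array([594.16, 182.79], dtype=float32), np.float64(108.45601540055543), [(43.6, -0.395), (36.0, 1.176)])
```

Pose fit: yaw about -0.40, origin about (544.5, 76), bolt travel about 2 mm. The target TCP is box (-23.5, -49), which is world (503.8, 40.0). I'll descend in stages.

{"method": "send_rows", "body": {"targets": [{"offset": [0.04, -2.9, 0], "spin": -0.04}, {"offset": [0.04, -2.9, 0], "spin": -0.04}, {"offset": [0.04, -2.9, -3], "spin": -0.04}, {"offset": [0.04, -2.9, -6], "spin": -0.04}, {"offset": [0.04, -2.9, -9], "spin": -0.04}, {"offset": [0.04, -2.9, -12], "spin": -0.04}, {"offset": [0.04, -2.9, -13.3], "spin": -0.04}, {"offset": [0.04, -2.9, -13.3], "spin": -0.04}]}}

```text
time_s: 3.63
eef_pos: [502.4, 40.0, 135.4]
ee_rot: [-0.002, 0.834, 0.552, -0.002]
force: [0.3, 0.9, 1.2]
grip_width: 0.529
grip_force: 0.0
```

{"method": "send_rows", "body": {"targets": [{"offset": [0, 0, 0], "spin": 0}, {"offset": [0, 0, 0], "spin": 0}]}}

```text
time_s: 3.8
eef_pos: [504.7, 39.6, 139.6]
ee_rot: [0.001, 0.834, 0.552, 0.001]
force: [-0.1, 0.1, 1.2]
grip_width: 0.529
grip_force: 0.0
```

Run:
```python
from h import *
st=ctrl.sense(); print(st['time_s'],np.array(st['eef_pos']),tool(st)[:,1],np.abs(st['dq']).max(),np.array(st['force']))
im,d=ctrl.capture('wrist'); cv2.imwrite('pics/w3.png',im[:,:,::-1])
P=cloud(d,st); h=cv2.cvtColor(im,cv2.COLOR_RGB2HSV).astype(int)
Rd=(h[...,1]>170)&(h[...,2]>90)&((h[...,0]<6)|(h[...,0]>174))
print('red',fit(Rd,P,141,150))
Y=(h[...,1]>150)&(h[...,2]>120)&(abs(h[...,0]-28)<6);print('yel',fit(Y,P,119,130))
```

```text
3.8 [504.69  39.61 139.63] [ 0.92 -0.39  0.  ] 0.009851289643916353 [-0.07  0.09  1.21]
red (980, array([538.67,  47.04], dtype=float32), array([538.86,  47.75], dtype=float32), np.float64(143.83756292248734), [(32.8, -0.408), (7.8, 1.163)])
yel (4621, array([487.6 ,  78.16], dtype=float32), array([487.04,  74.28], dtype=float32), np.float64(123.31341149257457), [(26.8, -0.395), (94.9, 1.176)])
```

View pics/w3.png

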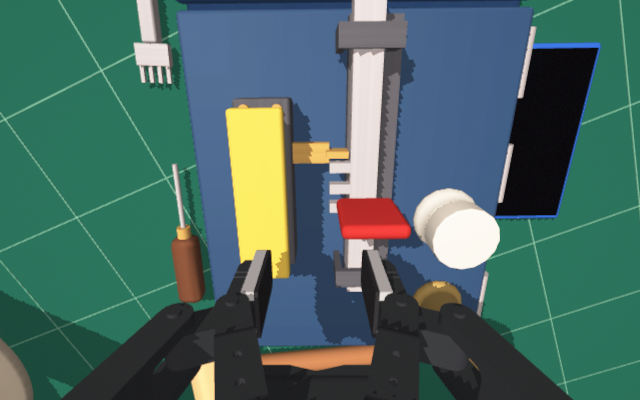

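The left fingertip is over the plate, at the near end. The right fingertip is about 5 mm short of the tab's -y face (tab at pixel (372,218)). Next I'll find contact.

{"method": "send_rows", "body": {"targets": [{"offset": [0, 0, -0.5], "spin": 0}, {"offset": [0, 0, -1.0], "spin": 0}, {"offset": [0, 0, -1.4], "spin": 0}, {"offset": [0, 0, -1.4], "spin": 0}, {"offset": [0, 0, -1.4], "spin": 0}]}}

```text
time_s: 4.27
eef_pos: [503.8, 39.7, 124.1]
ee_rot: [-0.0, 0.834, 0.552, -0.0]
force: [0.6, -0.4, -0.1]
grip_width: 0.53
grip_force: 0.0
```

{"method": "send_rows", "body": {"targets": [{"offset": [0, 0, -0.2], "spin": 0}, {"offset": [0, 0, -0.2], "spin": 0}, {"offset": [0, 0, -0.2], "spin": 0}]}}

```text
time_s: 4.52
eef_pos: [504.0, 39.7, 122.3]
ee_rot: [0.0, 0.834, 0.552, 0.0]
force: [-0.5, 1.2, 0.1]
grip_width: 0.529
grip_force: 0.0
```

{"method": "send_rows", "body": {"targets": [{"offset": [0, 0, -0.2], "spin": 0}, {"offset": [0, 0, -0.2], "spin": 0}, {"offset": [0, 0, -0.2], "spin": 0}]}}

```text
time_s: 4.77
eef_pos: [504.1, 39.6, 120.5]
ee_rot: [0.0, 0.834, 0.552, 0.0]
force: [-0.2, -0.3, 2.3]
grip_width: 0.53
grip_force: 1.2
```

{"method": "send_rows", "body": {"targets": [{"offset": [0, 0, -0.2], "spin": 0}, {"offset": [0, 0, -0.2], "spin": 0}, {"offset": [0, 0, -0.2], "spin": 0}]}}

```text
time_s: 5.02
eef_pos: [504.1, 39.6, 118.4]
ee_rot: [0.0, 0.834, 0.552, 0.0]
force: [0.2, 0.3, 4.4]
grip_width: 0.53
grip_force: 1.6
```

{"method": "send_rows", "body": {"targets": [{"offset": [0, 0, -0.2], "spin": 0}, {"offset": [0, 0, -0.2], "spin": 0}, {"offset": [0, 0, -0.2], "spin": 0}]}}

```text
time_s: 5.27
eef_pos: [504.1, 39.6, 116.3]
ee_rot: [0.0, 0.834, 0.552, 0.0]
force: [-0.3, 0.4, 4.6]
grip_width: 0.531
grip_force: 2.0
```

{"method": "send_rows", "body": {"targets": [{"offset": [0, 0, -0.2], "spin": 0}, {"offset": [0, 0, -0.2], "spin": 0}, {"offset": [0, 0, -0.2], "spin": 0}]}}

```text
time_s: 5.52
eef_pos: [504.1, 39.6, 114.3]
ee_rot: [0.0, 0.834, 0.552, 0.0]
force: [-0.1, -0.5, 5.5]
grip_width: 0.529
grip_force: 2.4
```

Run:
```python
from h import *
F=[]
for i in range(4):
    st=ctrl.sense(); F.append(st['force']); im,d=ctrl.capture('wrist')
print(np.array(F),st['eef_pos'])
cv2.imwrite('pics/w4.png',im[:,:,::-1])
P=cloud(d,st); h=cv2.cvtColor(im,cv2.COLOR_RGB2HSV).astype(int)
Rd=(h[...,1]>170)&(h[...,2]>90)&((h[...,0]<6)|(h[...,0]>174))
print('red',fit(Rd,P,141,150))
Y=(h[...,1]>150)&(h[...,2]>120)&(abs(h[...,0]-28)<6);print('yel',fit(Y,P,108,130))
```

```text
[[-0.05 -0.54  5.55]
 [ 0.14  0.86  5.1 ]
 [ 0.04 -0.29  4.37]
 [ 0.52 -0.33  4.75]] [504.03  39.65 114.39]
red (1400, array([538.48,  47.19], dtype=float32), array([538.5 ,  47.89], dtype=float32), np.float64(143.7615564450879), [(33.2, -0.401), (8.0, 1.169)])
yel (8303, array([490.05,  84.54], dtype=float32), array([493.6 ,  93.27], dtype=float32), np.float64(115.94818811160613), [(26.9, -0.394), (81.2, 1.176)])
```

View pics/w4.png

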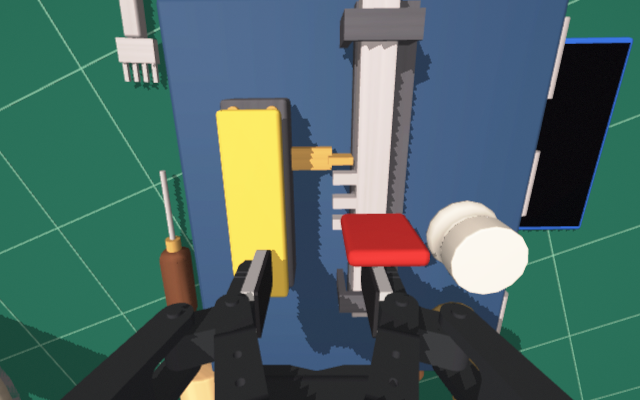

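The plate is depressed 7.4 mm of 9 and the bolt hasn't moved. I'll press 0.8 mm more, then push along box +y, which is world (0.389, 0.921).

{"method": "send_rows", "body": {"targets": [{"offset": [0, 0, -0.08], "spin": 0}, {"offset": [0, 0, -0.08], "spin": 0}, {"offset": [0.12, 0.28, -0.08], "spin": 0}, {"offset": [0.23, 0.55, -0.08], "spin": 0}, {"offset": [0.35, 0.83, -0.08], "spin": 0}, {"offset": [0.47, 1.11, -0.08], "spin": 0}, {"offset": [0.58, 1.38, -0.08], "spin": 0}, {"offset": [0.58, 1.38, -0.08], "spin": 0}]}}

```text
time_s: 6.38
eef_pos: [509.5, 53.1, 113.5]
ee_rot: [0.0, 0.834, 0.552, -0.001]
force: [-0.6, -3.1, 5.9]
grip_width: 0.532
grip_force: 2.8
```

```bash
cat > m.py <<'E'
from h import *
F=[]
for i in range(3):
    st=ctrl.sense(); F.append(st['force']); im,d=ctrl.capture('wrist')
print(np.mean(F,0),st['eef_pos'],tool(st)[:,1],st['time_s'])
import sys; cv2.imwrite(f'pics/{sys.argv[1]}.png',im[:,:,::-1])
P=cloud(d,st); h=cv2.cvtColor(im,cv2.COLOR_RGB2HSV).astype(int)
Rd=(h[...,1]>170)&(h[...,2]>90)&((h[...,0]<6)|(h[...,0]>174))
f=fit(Rd,P,138,150); print('red',f,'local',np.array([[.921,-.389],[.389,.921]])@(f[1]-[544.5,76]))
Y=(h[...,1]>150)&(h[...,2]>120)&(abs(h[...,0]-28)<6);print('yel',fit(Y,P,108,130))
E
python3 m.py w5
```

```text
[-1.   -2.73  5.63] [509.52  53.1  113.47] [ 0.92 -0.39 -0.  ] 6.4833
red (1666, array([542.5 ,  57.01], dtype=float32), array([542.5 ,  58.03], dtype=float32), np.float64(143.4751245730538), [(33.3, -0.386), (7.9, 1.185)]) local [  5.54 -18.26]
yel (6308, array([493.2 ,  91.45], dtype=float32), array([496.  ,  98.68], dtype=float32), np.float64(115.02719357247395), [(26.8, -0.389), (66.5, 1.181)])
```

The bolt is moving with the plate held 8.3 mm down. Continuing.

{"method": "send_rows", "body": {"targets": [{"offset": [0.16, 0.37, 0], "spin": 0}, {"offset": [0.31, 0.74, 0], "spin": 0}, {"offset": [0.47, 1.11, 0], "spin": 0}, {"offset": [0.62, 1.47, 0], "spin": 0}, {"offset": [0.78, 1.84, 0], "spin": 0}, {"offset": [0.93, 2.21, 0], "spin": 0}, {"offset": [1.01, 2.39, 0], "spin": 0}, {"offset": [1.01, 2.39, 0], "spin": 0}]}}

```text
time_s: 7.2
eef_pos: [519.5, 77.0, 113.4]
ee_rot: [0.0, 0.834, 0.552, -0.001]
force: [-0.8, -2.4, 5.4]
grip_width: 0.528
grip_force: 2.6
```

```bash
python3 m.py w6
```

```text
[-1.44 -2.41  5.43] [519.49  77.03 113.41] [ 0.92 -0.39 -0.  ] 7.3
red (1673, array([552.51,  80.92], dtype=float32), array([552.57,  82.03], dtype=float32), np.float64(143.5026528053276), [(33.5, -0.393), (7.9, 1.178)]) local [5.46 7.65]
yel (422, array([487.99,  78.55], dtype=float32), array([506.12, 107.51], dtype=float32), np.float64(114.34327507415635), [(27.1, -0.388), (94.7, 1.182)])
```

{"method": "send_rows", "body": {"targets": [{"offset": [0.04, 0.09, 0], "spin": 0}, {"offset": [0.06, 0.14, 0], "spin": 0}, {"offset": [0.06, 0.14, 0], "spin": 0}]}}

```text
time_s: 7.6
eef_pos: [519.9, 78.0, 113.4]
ee_rot: [0.0, 0.834, 0.552, -0.001]
force: [-3.2, -4.8, 5.1]
grip_width: 0.532
grip_force: 3.3
```

{"method": "send_rows", "body": {"targets": [{"offset": [0.04, 0.09, 0], "spin": 0}, {"offset": [0.04, 0.09, 0], "spin": 0}]}}

```text
time_s: 7.77
eef_pos: [520.3, 78.9, 113.4]
ee_rot: [0.0, 0.834, 0.552, -0.001]
force: [-3.0, -4.8, 6.1]
grip_width: 0.528
grip_force: 3.3
```

{"method": "send_rows", "body": {"targets": [{"offset": [0.04, 0.09, 0], "spin": 0}, {"offset": [0.04, 0.09, 0], "spin": 0}, {"offset": [0.04, 0.09, 0], "spin": 0}]}}

```text
time_s: 8.02
eef_pos: [520.7, 79.8, 113.4]
ee_rot: [0.0, 0.834, 0.552, -0.001]
force: [-3.3, -5.3, 7.1]
grip_width: 0.528
grip_force: 3.7
```

```bash
python3 m.py w7
```

```text
[-3.08 -5.05  6.65] [520.67  79.83 113.4 ] [ 0.92 -0.39 -0.  ] 8.1167
red (1682, array([553.52,  83.67], dtype=float32), array([553.62,  84.71], dtype=float32), np.float64(143.4499052117154), [(33.1, -0.383), (8.4, 1.188)]) local [ 5.32 10.58]
yel (377, array([488.21,  78.57], dtype=float32), array([506.4 , 106.32], dtype=float32), np.float64(114.4622914670361), [(26.8, -0.386), (94.6, 1.184)])
```

{"method": "send_rows", "body": {"targets": [{"offset": [0.04, 0.09, 0], "spin": 0}, {"offset": [0.06, 0.14, 0], "spin": 0}, {"offset": [0.06, 0.14, 0], "spin": 0}]}}

```text
time_s: 8.42
eef_pos: [520.8, 80.0, 113.5]
ee_rot: [0.001, 0.834, 0.552, -0.002]
force: [-7.8, -12.5, 10.0]
grip_width: 0.532
grip_force: 8.3
```

{"method": "send_rows", "body": {"targets": [{"offset": [0.04, 0.09, 0], "spin": 0}, {"offset": [0.06, 0.14, 0], "spin": 0}, {"offset": [0.06, 0.14, 0], "spin": 0}]}}

```text
time_s: 8.67
eef_pos: [520.9, 80.2, 113.5]
ee_rot: [0.001, 0.834, 0.552, -0.004]
force: [-11.8, -21.4, 12.0]
grip_width: 0.53
grip_force: 12.8
```

```bash
python3 m.py w8
```

```text
[-12.2  -21.46  12.3 ] [520.88  80.23 113.5 ] [ 0.92 -0.39 -0.  ] 8.7667
red (1677, array([553.46,  83.6 ], dtype=float32), array([553.7 ,  84.71], dtype=float32), np.float64(143.4927988468238), [(33.1, -0.377), (8.0, 1.194)]) local [ 5.3  10.48]
yel (385, array([488.1 ,  78.96], dtype=float32), array([506.77, 108.08], dtype=float32), np.float64(114.4647137161347), [(26.9, -0.396), (94.1, 1.175)])
```

The bolt is at its hard stop (push force 24 N, no further motion). I'll back off the tab a little, then lift straight up.

{"method": "send_rows", "body": {"targets": [{"offset": [-0.08, -0.18, 0], "spin": 0}, {"offset": [-0.16, -0.37, 0], "spin": 0}, {"offset": [-0.23, -0.55, 0], "spin": 0}, {"offset": [-0.23, -0.55, 0.5], "spin": 0}, {"offset": [-0.23, -0.55, 1.2], "spin": 0}, {"offset": [-0.23, -0.55, 2.5], "spin": 0}, {"offset": [-0.23, -0.55, 5], "spin": 0}, {"offset": [-0.23, -0.55, 8], "spin": 0}]}}

```text
time_s: 9.48
eef_pos: [518.9, 77.9, 193.2]
ee_rot: [-0.001, 0.834, 0.552, -0.002]
force: [0.7, -1.1, -0.0]
grip_width: 0.532
grip_force: 0.0
```

{"method": "send_rows", "body": {"targets": [{"offset": [-1.6, -3.7, 3], "spin": 0}, {"offset": [-3, -7, 5], "spin": 0}, {"offset": [-3, -7, 5], "spin": 0}, {"offset": [-3, -7, 5], "spin": 0}, {"offset": [-3, -7, 5], "spin": 0}]}}

```text
time_s: 9.9
eef_pos: [489.9, 8.0, 243.1]
ee_rot: [-0.0, 0.834, 0.551, -0.0]
force: [0.0, 0.8, -0.4]
grip_width: 0.532
grip_force: 0.0
```

```bash
python3 m.py w9
```

```text
[ 0.26  0.22 -0.9 ] [489.93   8.75 242.43] [ 0.92 -0.39 -0.  ] 10.0
red (497, array([553.13,  82.87], dtype=float32), array([553.1,  82.8], dtype=float32), np.float64(143.9389443010664), [(32.5, -0.375), (7.4, 1.196)]) local [5.28 9.68]
yel (144, array([499.51,  72.26], dtype=float32), array([499.18,  71.66], dtype=float32), np.float64(123.12947939892214), [(10.0, -0.496), (93.1, 1.075)])
```

View pics/w9.png

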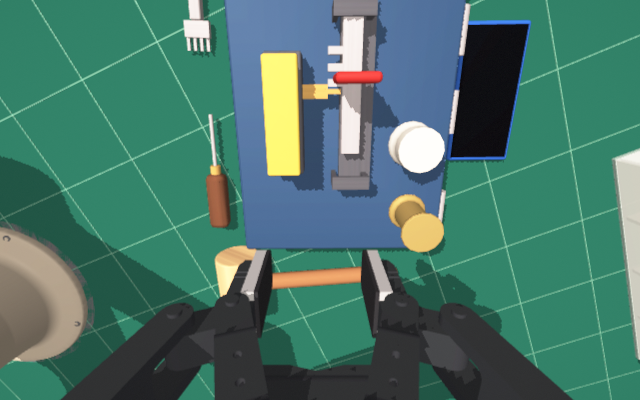

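The wrist view shows all three lugs (rows 50–82) past the catch tooth at (335,92). The plate is back up at z 123 and the tub, spool, awl and iron look undisturbed. Handing in.

```bash
python3 -c "
from rig import ctrl
print(ctrl.finish_job())"
```

```text
the job is handed in; nothing more can be done
None
```

The knife box is locked and handed in: I held the catch down while pushing the bolt to its hard stop, and the catch then sprang back up behind it, at about 10 s on the robot's clock; the hand-in gave no verdict.

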